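Load the shielded test chamber and dog its lid down

TASK

Pull every sensor module off the programming dock and set them all, together with the aluminium reference unit, on the floor of the test chamber, none on top of another. Then swing the chamber's lid shut, turn the T-handle clockwise as far as it goes so that the lid is drawn tight onto its gasket, and only then press the start button on the console. Leave everything else on the bench where it is.

Things in the scene. Friction and masses are not known exactly. Their poses are not given: they have to be found in the camera images.
- module1_mid (a point): centre of a finished sensor module, a white plastic box 30 (x) x 44 (y) x 50 (z) mm, 80 g (56 to 112), hollow from below; all are alike. It starts pushed down over a tongue of the dock, held by a sprung detent: a straight pull up of 7 to 13 N frees it, and it is clear of the tongue after 25 mm. Two to four modules are present, in any of the four places; None if absent
- module2_mid (a point): centre of a finished sensor module, a white plastic box 30 (x) x 44 (y) x 50 (z) mm, 80 g (56 to 112), hollow from below; all are alike. It starts pushed down over a tongue of the dock, held by a sprung detent: a straight pull up of 7 to 13 N frees it, and it is clear of the tongue after 25 mm. Two to four modules are present, in any of the four places; None if absent
- module3_mid (a point): centre of a finished sensor module, a white plastic box 30 (x) x 44 (y) x 50 (z) mm, 80 g (56 to 112), hollow from below; all are alike. It starts pushed down over a tongue of the dock, held by a sprung detent: a straight pull up of 7 to 13 N frees it, and it is clear of the tongue after 25 mm. Two to four modules are present, in any of the four places; None if absent
- module4_mid (a point): centre of a finished sensor module, a white plastic box 30 (x) x 44 (y) x 50 (z) mm, 80 g (56 to 112), hollow from below; all are alike. It starts pushed down over a tongue of the dock, held by a sprung detent: a straight pull up of 7 to 13 N frees it, and it is clear of the tongue after 25 mm. Two to four modules are present, in any of the four places; None if absent
- dock: black programming dock fixed to the table, 90 (x) x 250 (y) x 25 (z) mm, origin at the centre of its underside; its four tongues, 22 mm high, stand on its middle line at y = -87, -29, 29 and 87 mm; modules stand on its deck, 25 mm up
- reference_mid (a point): centre of the block of the reference unit, a square aluminium block 54 x 54 x 36 mm high, 280 g, with a stub 16 mm across and 16 mm high on the middle of its top (52 mm high in all); lies loose on the table, stub up
- chamber: grey test chamber fixed to the table, an open-topped box 300 (x) x 220 (y) x 87 (z) mm outside, walls and floor 6 mm, origin at the centre of its underside, z up. Its lid is hinged along the +y side. A gasket runs round the rim
- keeper (a point): underside of the latch keeper, a steel ledge jutting 36 mm inwards from the middle of the chamber's -y wall, x -12 to +43 mm, 73 to 87 mm up: keep loads and fingers clear of it when loading
- hinge (a point): middle of the lid's hinge line, which runs along the chamber's x at its y = +110 mm, 90 mm up. The lid is a grey plate 300 x 220 x 12 mm whose underside passes through this line. The hinge is stiff (0.9 N m friction), so the lid stays where it is left; about 5 N on its outer face near the free edge pushes it over
- lid (a joint): angle of the lid (rad): 0 is drawn fully down, 1.57 upright, more leans outwards (+y of the chamber); starts at 1.5 to 1.8. Pushed shut it rests on the springy gasket at 0.015 to 0.03; only the latch holds it tight, at about 0.005. The latch catches only with the lid below about 0.035
- latch_grip (a point): middle of the T-handle's black cross-bar, 85 mm long (this point's x), 14 mm wide (y), 16 mm high; it stands 42 mm above the lid's outer face (z is away from that face), 163 mm from the hinge line, at the middle of the lid's length. Under the lid the handle turns a pawl that reaches 28 mm below it
- latch (a joint): turn of the T-handle (rad), clockwise as seen from above with the lid shut: starts at 0 to 0.2, bar about parallel to the hinge, pawl free; from about 0.3 the pawl runs under the keeper's ramp and draws the lid down, flat from 1.2, solid stop at 1.45, stays where it is left; takes up to about 0.5 N m; bar and lid sink 2 to 5 mm meanwhile. Turn it only with the lid shut
- start_top (a point): top of the start button, a dark round push button 30 mm across in a black housing on top of a white console 80 x 80 x 45 mm fixed to the table; z up; pressed straight down it travels 6 mm and takes about 5 N
- start (a joint): travel of the start button (m): 0 up, 0.006 fully pressed, springs back
- carton1: open white card carton 75 x 60 x 70 mm, bystander; origin at the centre of its underside
- carton2: open white card carton 75 x 60 x 70 mm, bystander; origin at the centre of its underside
- carton3: closed white carton 90 x 70 x 50 mm, bystander; origin at the centre of its underside
- tape: roll of clear tape, 64 mm across, 18 mm high, bystander; origin at the centre of its underside
- driver: screwdriver 160 mm long, bystander; origin near its middle, lying along its x
- mug: white mug 72 mm across, 85 mm high, bystander; origin at the centre of its underside
- meter: grey hand meter 120 x 75 x 30 mm, bystander; origin at the centre of its underside
Mind the look-alikes: they are no part of the job. What is shaped like the part that bears module3_mid but green is not meant.

How it is judged:
By the outcome, as a careful person would: the job done as asked, in the order asked, and still so for the second after the job is handed in, with the robot touching nothing.
Of module1, module2, module3, module4 only 2 to 4 are there at a start; the rules pass over those that are not, and their reading is None.
At some moment in a run one of reference may be knocked a few centimetres aside while the robot is not near it.
Once in a run the grip may slacken for a moment while it holds something.
It also fails if it takes over 210 s, if anything falls off the work surface, if the arm or the gripper's body presses on something with over 40 N, if the wrist force passes 120 N, or if a joint passes its speed limit or range.

ROBOT

A 6-joint arm with a two-finger parallel gripper is mounted at the origin on the work surface. World frame = base frame: x ahead of the robot, y to its left, z up, the work surface at z = 0. Lengths are in mm, angles in rad, forces in N, time in s.
With the tool pointing down it reaches from about 350 to 775 mm from the base axis. Payload 7.3 kg.
Tool frame: the origin (TCP) lies midway between the tips of the shut fingers; the grasp point (between the pads) lies 19 mm behind it; z points along the fingers, y is the line along which they close (so a half turn about z gives the same grasp; the last joint's range is limited). The gripper opens to 92 mm and grips with 3 to 60 N. Pads are 19 mm wide; open, the fingers measure 130 mm over their backs; the gripper's body (75 mm by 190 mm) begins 47 mm behind the grasp point.
Start: joints at [-1.418, 0.342, 1.524, -0, 1.275, -0.146], TCP at [154.568, -501.75, 226.741] pointing down, gripper open.
Joint ranges: [-2.53, 2.53], [-0.77, 2.02], [0.04, 2.7], [-1, 4.14], [0.28, 2.66], [-3.11, 3.11]. Speed limits (rad/s): [2.57, 2.57, 3.14, 3.14, 3.14, 3.14].

INTERFACE

Orientations are given as [roll, pitch, yaw] about the fixed x, y, z axes, in that order (R = Rz(yaw) Ry(pitch) Rx(roll)).
In Python, from plant import * gives the robot as it stands.
- The arm moves only by the tool step_arm, never from a script. Its argument "deltas" is one flat list of numbers, 5 for each row, row after row: the shift along the world's x, y, z in mm, then the turn about the world's z in degrees, then the finger opening in mm, from 0 to 91.8. In form: [tx, ty, tz, turn, gripper, tx, ty, tz, turn, gripper, ...]. A call has exactly 10 rows; each row shifts and turns the commanded pose from where the row before left it; what a row does not reach is not made up. A row lasts 1/8 s, in which the tool goes at most 62.5 mm and 10.7 degrees, less where a joint would pass 70% of its speed; a pose out of reach is approached as far as the arm can. A call is refused whole if a number of a shift passes 62.5 or a number of a turn 10.7, either way. A call with a gripper value outside its range is refused whole. The fingers move at their own pace and stop on an object; the grip force is fixed at half the most. Time passes only in rows, so rows that do not move let the fingers close, or fill a call up. It gives the time, the measured TCP pose, the force, the opening and the grip force at its end, in the units of the state.
- get_obs(): the state, without advancing time (a new reading comes with each control period).
- capture(name): name is "scene" or "top"; returns the picture (420x560x3 uint8, red, green, blue); there is no depth.
- camera_params(name): a dict with "mtx" (3x3 intrinsics, pixels), "k1" (the pictures are not rectified: a ray, as slopes to the right and down, at radius r is drawn at 1 + k1 r^2 times it, then the intrinsics apply), "rvec" (rotation vector, rad) and "tvec" (3), from world to camera coordinates, as OpenCV has them. Camera axes: x right, y down, z forward; pixel columns grow to the right and rows downward; lengths in mm; the calibration is good to about 2 mm. A picture is of the moment at which its call begins. camera_params takes no time and is no camera call.
- close_job(): hands the job in; it is judged then, once.
The state is a dict: "time": time; "joint_positions": joint angles; "dq": joint speeds; "tau": joint torques, N m; "tool_pos": TCP position; "tcp_rot": TCP orientation; "contact_force": force on the tool from outside, world axes, zero at the start; "moment": the same for the moment, N m; "grip_width": finger opening in mm; "finger_force": force on a finger pad.
Only numpy, scipy, OpenCV 4.12 (cv2) and the standard library are available. Lean on these libraries where they do the work, as an engineer would, in place of code of your own. Each camera call takes 0.05 s, during which the arm holds its last target. There are 200 camera calls.

## Working session

There is one attempt and no reset: what is moved stays moved. The work goes in short steps, Python scripts to look and compute and a tool call to move; the robot and the scene stay as the last step left them, time stands still between calls to the robot, and variables do not carry over. Pictures are saved under pics/ and viewed, at most 18 in all, crops included, and the job is handed in when it is done.

Besides the shell and the picture viewer there is one more tool, called after "Call:" by a JSON object that holds its "op" and its "data", one argument or row to a line. step_arm: Moves the arm, as the interface text tells. Its arguments: {"type":"object","properties":{"deltas":{"type":"array","items":{"type":"number"}}},"required":["deltas"]}

```bash
ls; mkdir -p pics; cat > h.py <<'E'
from plant import *
import numpy as np, cv2
def cam(n):
    p=camera_params(n); R,_=cv2.Rodrigues(np.array(p["rvec"],float)); return np.array(p["mtx"],float),float(p["k1"]),R,np.array(p["tvec"],float).ravel()
def proj(n,P):
    K,k,R,t=cam(n); c=np.atleast_2d(P)@R.T+t
    s=c[:,:2]/c[:,2:]; s=s*(1+k*(s**2).sum(1,keepdims=True))
    return s*[K[0,0],K[1,1]]+K[:2,2]
def ray(n,uv):
    K,k,R,t=cam(n)
    u=cv2.undistortPoints(np.array(uv,float).reshape(-1,1,2),K,np.array([k,0,0,0,0.])).reshape(-1,2)
    d=np.c_[u,np.ones(len(u))]@R; return -R.T@t,d
def onz(n,uv,z):
    o,d=ray(n,uv); return o+d*((z-o[2])/d[:,2])[:,None]
def tri(a,b):
    o1,d1=ray("scene",[a]);o2,d2=ray("top",[b]);d1=d1[0];d2=d2[0]
    s=np.linalg.lstsq(np.c_[d1,-d2],o2-o1,rcond=None)[0]
    p=o1+s[0]*d1;q=o2+s[1]*d2; return (p+q)/2,np.linalg.norm(p-q)
def save(n,f):
    im=capture(n); cv2.imwrite(f"pics/{f}.png",im[:,:,::-1]); return im
E
python3 - <<'E'
from h import *
for n in("scene","top"):
    im=save(n,n+"0"); K,k,R,t=cam(n); print(n,K.round(1).tolist(),k,(-R.T@t).round(),R.round(2).tolist())
    cv2.imwrite(f"pics/{n}0b.png",cv2.resize(im[:,:,::-1],(800,600),interpolation=cv2.INTER_CUBIC))
print(get_obs())
E
```

```text
pics
scene [[380.2, 0.0, 279.2], [0.0, 380.2, 205.8], [0.0, 0.0, 1.0]] -0.016367226674772133 [1119. -891.  769.] [[0.82, 0.57, 0.01], [0.32, -0.44, -0.84], [-0.47, 0.69, -0.55]]
top [[459.6, 0.0, 277.2], [0.0, 459.6, 204.4], [0.0, 0.0, 1.0]] -0.0055820442804767065 [ 322.  -60. 1476.] [[-0.02, -1.0, -0.01], [-0.99, 0.02, -0.16], [0.16, 0.01, -0.99]]
{'time': 0.1, 'joint_positions': array([-1.41800100e+00,  3.42651608e-01,  1.52488633e+00,  2.32190447e-05,
        1.27536270e+00, -1.46002526e-01]), 'dq': array([ 0.00042445, -0.00196127, -0.0018443 ,  0.00039467, -0.00172151,
        0.00020207]), 'tau': array([ 2.10809580e-03, -4.32003307e+01, -2.44694102e+01,  7.20893824e-02,
        5.25563769e-02, -4.20910692e-05]), 'tool_pos': array([ 154.52047432, -501.3956644 ,  226.1274625 ]), 'tcp_rot': array([-3.14030182e+00, -2.12259278e-04,  2.98790945e-01]), 'contact_force': array([0.11322839, 0.05712107, 0.24871167]), 'moment': array([ 0.00663827, -0.05263696, -0.01619694]), 'finger_force': 0.0, 'grip_width': 91.85991796113807}
```

View pics/scene0b.png

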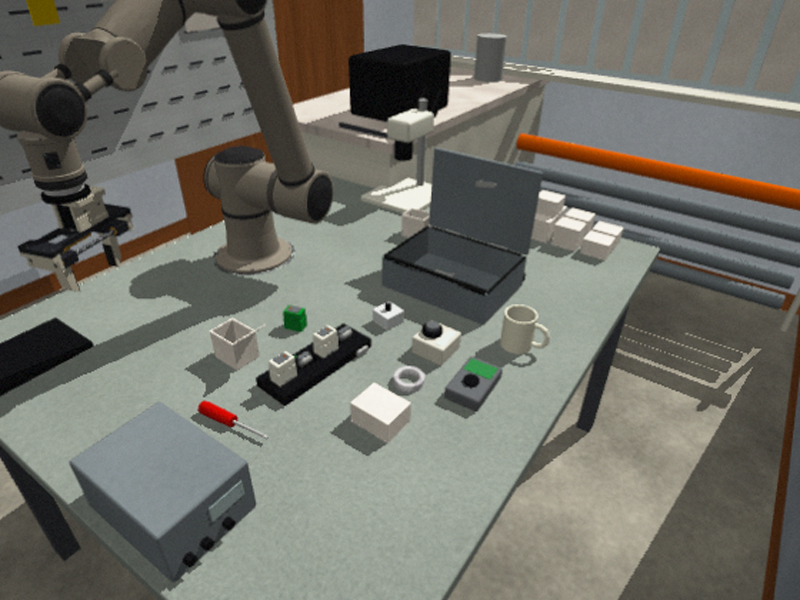

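View pics/top0b.png

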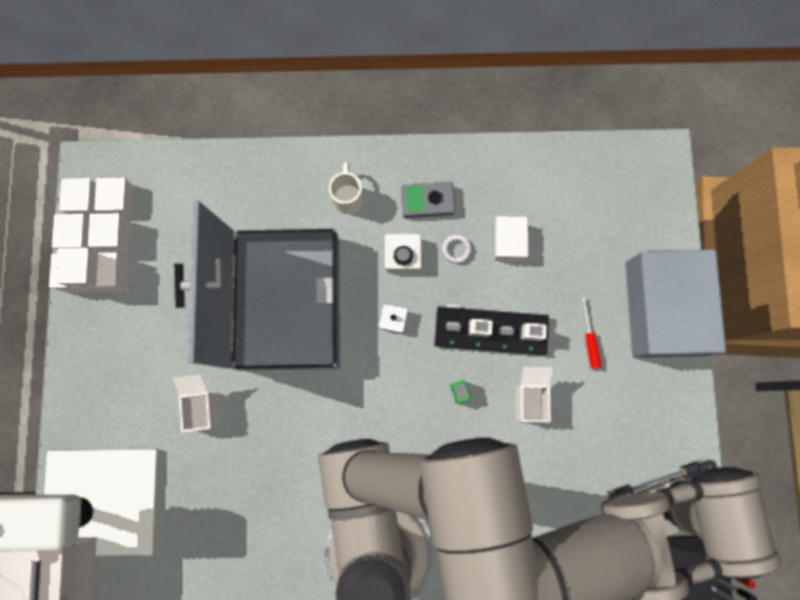

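Two modules stand on the dock, in the scene view at (283,368) and (325,340) and in the top view at (534,331) and (481,326) (800-px scale). The reference is at (394,318), the button at (403,255), the chamber around (288,298), and the lid is open to the left. Next I'll measure them.

```bash
python3 - <<'E'
from h import *
im=cv2.imread("pics/top0.png"); hsv=cv2.cvtColor(im,cv2.COLOR_BGR2HSV)
S=.7
def comps(mask,z,name,box,amin=60):
    x0,y0,x1,y1=[int(b*S) for b in box]; m=np.zeros_like(mask); m[y0:y1,x0:x1]=mask[y0:y1,x0:x1]
    for c in cv2.findContours(m,cv2.RETR_EXTERNAL,cv2.CHAIN_APPROX_NONE)[0]:
        if cv2.contourArea(c)<amin: continue
        w=onz("top",c.reshape(-1,2),z)[:,:2].astype(np.float32)
        r=cv2.minAreaRect(w); print(name,np.round(r[0],1),np.round(r[1],1),round(r[2],1),"px",(c.reshape(-1,2).mean(0)/S).round())
white=((hsv[...,2]>175)&(hsv[...,1]<45)).astype(np.uint8)
black=((hsv[...,2]<45)).astype(np.uint8)
comps(white,75,"mod",(430,300,555,360))
comps(white,36,"ref",(370,295,420,340))
comps(white,45,"console",(375,225,430,280))
comps(black,25,"dock",(420,290,570,370))
comps(black,60,"btn",(375,225,430,280),30)
comps(black,87,"chamber",(225,220,345,375))
a=im[int(215*S):int(385*S),int(180*S):int(350*S)]; b=im[int(220*S):int(370*S),int(370*S):int(560*S)]
cv2.imwrite("pics/a.png",cv2.resize(a,None,fx=4.6,fy=4.6,interpolation=cv2.INTER_CUBIC))
cv2.imwrite("pics/b.png",cv2.resize(b,None,fx=5.5,fy=5.5,interpolation=cv2.INTER_CUBIC))
print(a.shape,b.shape)
E
```

```text
mod [ 467.1 -342.8] [45.8 28. ] 87.3 px [534. 331.]
mod [ 473.4 -253.9] [265.4 123. ] 89.0 px [481. 328.]
ref [517.5 -54.8] [88.6 79.7] 89.0 px [397. 309.]
console [653.1 -63.4] [122.  124.2] 88.9 px [402. 255.]
dock [ 474.4 -259.2] [238.6  82.8] 84.5 px [484. 327.]
(119, 119, 3) (105, 133, 3)
```

View pics/a.png

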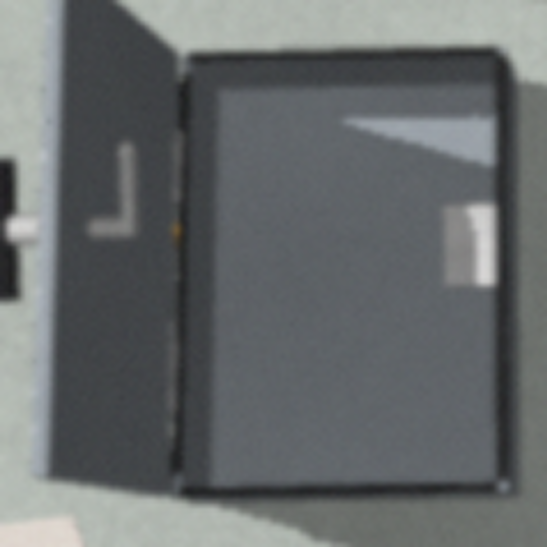

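View pics/b.png

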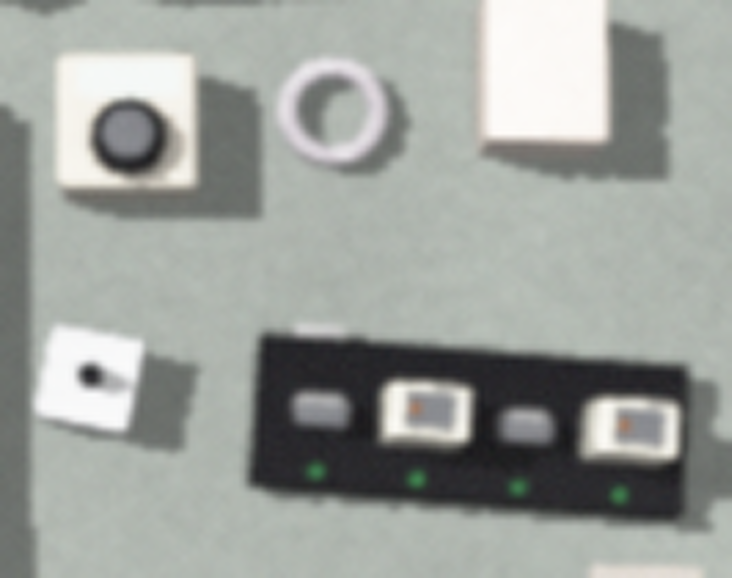

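The chamber rim corners in crop a are (187,58), (505,50), (505,490) and (183,492), with the keeper at (470,245). In crop b the reference corners are (55,325), (143,342), (125,433) and (35,412), the button is at (128,135), and the module tops are at (427,408) and (632,426).

```bash
python3 - <<'E'
from h import *
A=np.array([int(180*.7),int(215*.7)]);B=np.array([int(370*.7),int(220*.7)])
ca=lambda p:(np.array(p,float)+.5)/4.6-.5+A
cb=lambda p:(np.array(p,float)+.5)/5.5-.5+B
im=cv2.imread("pics/top0.png"); hsv=cv2.cvtColor(im,cv2.COLOR_BGR2HSV)
def pr(n,p): print(n,p.round(1).tolist(), "mean",p.mean(0).round(1))
pr("rim",onz("top",ca([(187,58),(505,50),(505,490),(183,492)]),87))
pr("keeper",onz("top",ca([(445,205),(497,205),(497,287),(445,287)]),87))
pr("ref",onz("top",cb([(55,325),(143,342),(125,433),(35,412)]),36))
pr("stub",onz("top",cb([(90,375)]),52))
pr("console",onz("top",cb([(57,55),(195,55),(195,187),(57,187)]),45))
pr("button",onz("top",cb([(128,134)]),65))
pr("modtops",onz("top",cb([(427,408),(632,426)]),75))
pr("dock",onz("top",cb([(262,333),(688,367),(684,520),(250,487)]),25))
pr("tongues",onz("top",cb([(320,405),(525,423)]),47))
pr("leds",onz("top",cb([(317,471),(620,495)]),25))
# mods refined
for (x,y) in((427,408),(632,426)):
    c=cb((x,y)).astype(int); w=im[c[1]-10:c[1]+10,c[0]-11:c[0]+12]; g=cv2.resize(w,None,fx=8,fy=8,interpolation=cv2.INTER_CUBIC)
    m=(g.min(2)>150).astype(np.uint8); cs=max(cv2.findContours(m,0,1)[0],key=cv2.contourArea).reshape(-1,2)
    px=(cs+.5)/8-.5+[c[0]-11,c[1]-10]; W=onz("top",px,75)[:,:2].astype(np.float32); print("mod",cv2.minAreaRect(W))
sc=cv2.imread("pics/scene0.png")
s=sc[100:310,150:390]; cv2.imwrite("pics/s.png",cv2.resize(s,None,fx=3.3,fy=2.85,interpolation=cv2.INTER_CUBIC)); 
E
```

```text
rim [[693.6, 296.9, 87.0], [695.1, 81.0, 87.0], [398.5, 81.2, 87.0], [400.6, 292.5, 87.0]] mean [547.  187.9  87. ]
keeper [[589.0, 121.3, 87.0], [588.4, 86.4, 87.0], [532.9, 86.4, 87.0], [533.5, 121.1, 87.0]] mean [560.9 103.8  87. ]
ref [[536.4, -22.1, 36.0], [525.7, -72.6, 36.0], [473.3, -61.3, 36.0], [486.3, -10.0, 36.0]] mean [505.4 -41.5  36. ]
stub [[505.0, -42.0, 52.0]] mean [505. -42.  52.]
console [[694.1, -25.6, 45.0], [692.6, -105.9, 45.0], [614.2, -104.2, 45.0], [615.6, -24.5, 45.0]] mean [654.1 -65.1  45. ]
button [[641.7, -66.0, 65.0]] mean [641.7 -66.   65. ]
modtops [[480.3, -229.5, 75.0], [468.3, -342.9, 75.0]] mean [ 474.3 -286.2   75. ]
dock [[531.3, -141.7, 25.0], [507.1, -387.0, 25.0], [419.1, -379.9, 25.0], [442.2, -132.5, 25.0]] mean [ 474.9 -260.3   25. ]
tongues [[486.2, -172.3, 47.0], [474.0, -288.1, 47.0]] mean [ 480.1 -230.2   47. ]
leds [[450.7, -171.1, 25.0], [434.0, -344.1, 25.0]] mean [ 442.4 -257.6   25. ]
mod ((478.6392822265625, -228.78457641601562), (48.495452880859375, 32.50838851928711), 85.41841888427734)
mod ((467.638671875, -342.7235412597656), (51.38393020629883, 32.59428024291992), 85.26057434082031)
```

View pics/s.png

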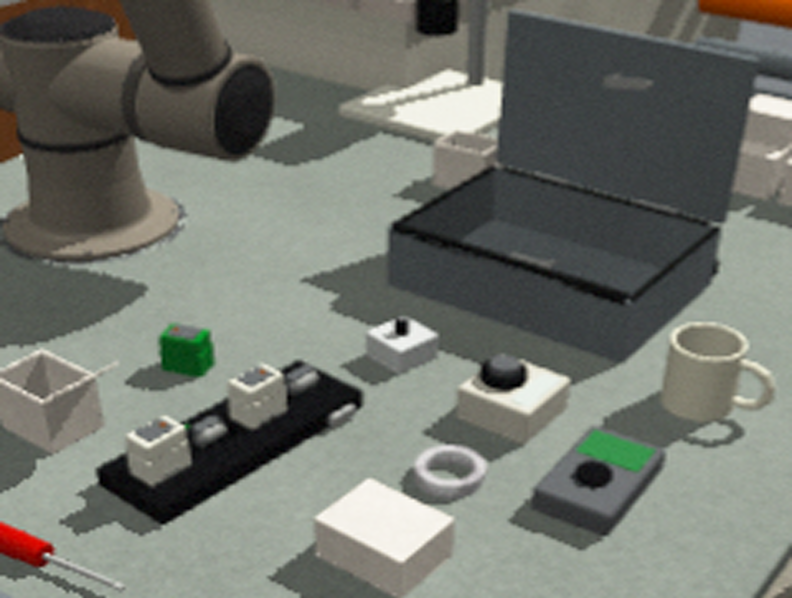

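The third view agrees: only two modules are on the dock, at deck places +29 and −87, and dock yaw is about −5.8°. Next I move above the far module at (467.7,−345) with tool yaw 84°.

Call:
{"op": "step_arm", "data": {
  "deltas": [31.3,15.6,-8,6.7,60,31.3,15.6,-8,6.7,60,31.3,15.6,-8,6.7,60,31.3,15.6,-8,6.7,60,31.3,15.6,-8,6.7,60,31.3,15.6,-8,6.7,60,31.3,15.6,-8,6.7,60,31.3,15.6,-8,6.7,60,31.3,15.6,-8,6.7,60,31.3,15.6,-8,6.7,60]
}}

```text
time: 1.35
tool_pos: [468.4, -345.0, 146.0]
tcp_rot: [-3.141, -0.0, 1.472]
contact_force: [0.6, -0.3, 0.4]
grip_width: 60.0
finger_force: 0.0
```

Call:
{"op": "step_arm", "data": {
  "deltas": [0,0,-20,0,60,0,0,-20,0,60,0,0,-20,0,60,0,0,-18,0,60,0,0,-14,0,60,0,0,-12,0,60,0,0,0,0,60,0,0,0,0,20,0,0,0,0,20,0,0,0,0,20]
}}

```text
time: 2.6
tool_pos: [467.8, -345.9, 43.2]
tcp_rot: [3.141, 0.001, 1.468]
contact_force: [0.2, 0.4, -0.2]
grip_width: 34.8
finger_force: 0.0
```

Call:
{"op": "step_arm", "data": {
  "deltas": [0,0,0,0,20,0,0,0,0,20,0,0,2,0,20,0,0,2,0,20,0,0,2,0,20,0,0,3,0,20,0,0,4,0,20,0,0,4,0,20,0,0,6,0,20,0,0,6,0,20]
}}

```text
time: 3.85
tool_pos: [467.5, -345.8, 72.4]
tcp_rot: [3.141, 0.0, 1.468]
contact_force: [0.2, -0.2, -0.7]
grip_width: 29.7
finger_force: 30.0
```

Call:
{"op": "step_arm", "data": {
  "deltas": [0,0,15,0,20,0,0,20,0,20,0,0,25,0,20,0,0,25,0,20,0,10,10,0,20,0,20,0,0,20,0,30,0,0,20,0,40,0,0,20,0,40,0,0,20,0,40,0,0,20]
}}

```text
time: 5.1
tool_pos: [466.4, -162.8, 165.6]
tcp_rot: [-3.139, -0.001, 1.469]
contact_force: [1.1, 0.2, 0.1]
grip_width: 29.5
finger_force: 30.0
```

Call:
{"op": "step_arm", "data": {
  "deltas": [3,40,0,0.6,20,4,40,0,0.6,20,4,40,0,0.6,20,4,40,0,0.6,20,4,40,0,0.6,20,4,40,0,0.6,20,4,40,0,0.6,20,4,40,0,0.6,20,4,40,0,0.6,20,0,34,0,0.5,20]
}}

```text
time: 6.35
tool_pos: [500.7, 230.4, 165.5]
tcp_rot: [-3.139, 0.001, 1.573]
contact_force: [-0.7, -1.2, -0.7]
grip_width: 30.1
finger_force: 30.0
```

Call:
{"op": "step_arm", "data": {
  "deltas": [0,0,-20,0,20,0,0,-25,0,20,0,0,-25,0,20,0,0,-25,0,20,0,0,-20,0,20,0,0,-12,0,20,0,0,-7,0,20,0,0,-3,0,20,0,0,0,0,20,0,0,0,0,20]
}}

```text
time: 7.6
tool_pos: [502.9, 228.3, 30.3]
tcp_rot: [3.14, -0.0, 1.571]
contact_force: [-0.3, -0.8, -1.1]
grip_width: 30.0
finger_force: 30.0
```

```bash
python3 - <<'E'
from h import *
print(get_obs()["tool_pos"],get_obs()["contact_force"])
a=save("top","t1")[120:290,100:330]; b=save("scene","s1")[80:260,220:400]
cv2.imwrite("pics/c1.png",np.hstack([cv2.resize(a,(400,296)),cv2.resize(b,(400,296))])[:,:,::-1])
E
```

```text
[502.94235005 228.33848445  30.29798256] [-0.33653937 -0.75074906 -1.10236579]
```

View pics/c1.png

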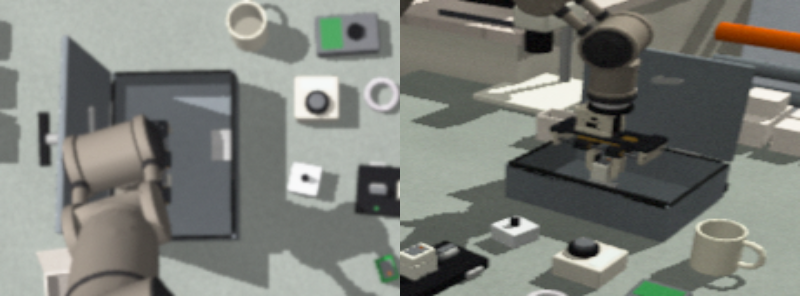

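The module is held inside the chamber, seen at (605,170) of the right half, and the lid is untouched. Now I lower gently.

Call:
{"op": "step_arm", "data": {
  "deltas": [0,0,-1.5,0,20,0,0,-1.5,0,20,0,0,-1,0,20,0,0,-1,0,20,0,0,-1,0,20,0,0,0,0,20,0,0,0,0,20,0,0,0,0,20,0,0,0,0,20,0,0,0,0,20]
}}

```text
time: 8.95
tool_pos: [502.6, 228.2, 24.1]
tcp_rot: [3.141, -0.0, 1.571]
contact_force: [-2.5, -0.7, 6.2]
grip_width: 29.5
finger_force: 30.0
```

Call:
{"op": "step_arm", "data": {
  "deltas": [0,0,0.5,0,45,0,0,0,0,45,0,0,0,0,45,0,0,0,0,45,0,0,10,0,45,0,0,20,0,45,0,0,25,0,45,0,0,25,0,45,0,0,30,0,45,0,0,30,0,45]
}}

```text
time: 10.2
tool_pos: [502.5, 228.3, 166.0]
tcp_rot: [3.141, -0.0, 1.571]
contact_force: [-0.2, 0.2, 0.4]
grip_width: 44.8
finger_force: 0.0
```

Call:
{"op": "step_arm", "data": {
  "deltas": [0,-40,0,0,45,0,-50,0,-0.6,45,-3,-50,0,-0.6,50,-3,-50,0,-0.6,60,-3,-50,0,-0.6,60,-3,-50,0,-0.6,60,-3,-50,0,-0.7,60,-3,-50,0,-0.7,60,-3,-40,0,-0.7,60,-2,-28,0,-0.7,60]
}}

```text
time: 11.45
tool_pos: [479.3, -231.7, 165.0]
tcp_rot: [3.141, 0.001, 1.468]
contact_force: [0.9, 0.7, 0.3]
grip_width: 60.1
finger_force: 0.0
```

```bash
python3 - <<'E'
from h import *
o=get_obs();print(o["tool_pos"],o["tcp_rot"][2]*57.3)
im=save("top","t2")[:,:,::-1]
a=im[140:270,120:300];cv2.imwrite("pics/c2.png",cv2.resize(a,None,fx=4,fy=4,interpolation=cv2.INTER_CUBIC))
E
```

```text
[ 479.2745575  -231.69936071  164.9860451 ] 84.11895884651123
```

View pics/c2.png

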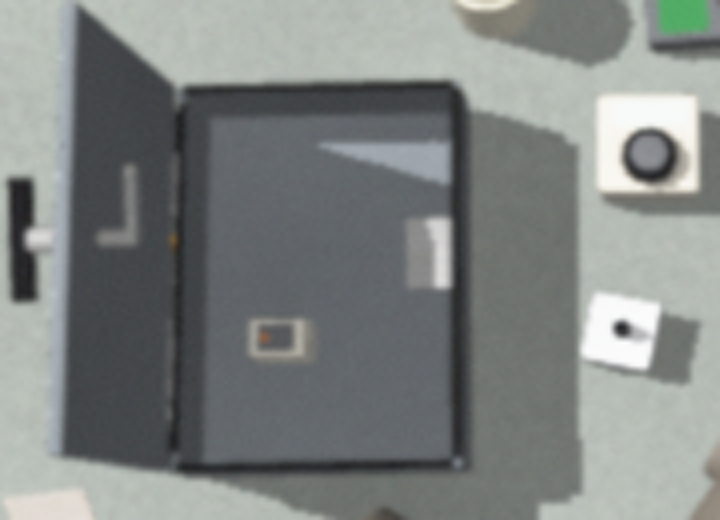

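Module 1 stands upright in the chamber, at (275,338) in the crop. On to the second one.

Call:
{"op": "step_arm", "data": {
  "deltas": [0,0,-20,0,60,0,0,-25,0,60,0,0,-25,0,60,0,0,-22,0,60,0,0,-16,0,60,0,0,-10,0,60,0,0,-4,0,60,0,0,0,0,60,0,0,0,0,20,0,0,0,0,20]
}}

```text
time: 12.75
tool_pos: [479.8, -229.9, 42.7]
tcp_rot: [3.141, 0.0, 1.47]
contact_force: [0.8, -0.9, -0.2]
grip_width: 44.5
finger_force: 0.0
```

Call:
{"op": "step_arm", "data": {
  "deltas": [0,0,0,0,20,0,0,0,0,20,0,0,0,0,20,0,0,2,0,20,0,0,2,0,20,0,0,3,0,20,0,0,4,0,20,0,0,5,0,20,0,0,6,0,20,0,0,8,0,20]
}}

```text
time: 14.0
tool_pos: [480.5, -230.1, 73.4]
tcp_rot: [3.139, 0.001, 1.47]
contact_force: [-0.8, -0.2, 0.2]
grip_width: 29.8
finger_force: 30.0
```

Call:
{"op": "step_arm", "data": {
  "deltas": [0,0,15,0,20,0,0,20,0,20,0,0,25,0,20,0,0,25,0,20,0,10,8,0,20,0,20,0,0,20,0,30,0,0,20,0,40,0,0,20,0,40,0,0,20,0,40,0,0,20]
}}

```text
time: 15.25
tool_pos: [478.4, -47.0, 164.2]
tcp_rot: [-3.14, -0.001, 1.47]
contact_force: [-0.2, -0.5, -0.6]
grip_width: 29.7
finger_force: 30.0
```

Call:
{"op": "step_arm", "data": {
  "deltas": [3,30,0,0.8,20,3,30,0,0.8,20,3,30,0,0.8,20,3,30,0,0.8,20,3,30,0,0.8,20,3,30,0,0.8,20,3,22,0,0.5,20,2.5,14,0,0.5,20,0,2,0,0,20,0,0,0,0,20]
}}

```text
time: 16.5
tool_pos: [502.7, 168.0, 165.0]
tcp_rot: [-3.141, 0.0, 1.571]
contact_force: [0.0, -0.2, -0.1]
grip_width: 29.9
finger_force: 30.0
```

Call:
{"op": "step_arm", "data": {
  "deltas": [0,0,-20,0,20,0,0,-25,0,20,0,0,-25,0,20,0,0,-25,0,20,0,0,-18,0,20,0,0,-10,0,20,0,0,-7,0,20,0,0,-3,0,20,0,0,0,0,20,0,0,0,0,20]
}}

```text
time: 17.75
tool_pos: [503.4, 168.4, 32.7]
tcp_rot: [3.141, -0.0, 1.571]
contact_force: [0.2, 0.5, -0.2]
grip_width: 30.1
finger_force: 30.0
```

Call:
{"op": "step_arm", "data": {
  "deltas": [0,0,-2,0,20,0,0,-2,0,20,0,0,-1.5,0,20,0,0,-1,0,20,0,0,-1,0,20,0,0,-0.5,0,20,0,0,-0.5,0,20,0,0,0,0,20,0,0,0,0,20,0,0,0,0,20]
}}

```text
time: 19.0
tool_pos: [503.1, 168.3, 23.8]
tcp_rot: [3.141, 0.0, 1.571]
contact_force: [0.3, -0.6, -0.4]
grip_width: 29.9
finger_force: 30.0
```

Call:
{"op": "step_arm", "data": {
  "deltas": [0,0,-0.7,0,20,0,0,-0.7,0,20,0,0,-0.6,0,20,0,0,0,0,20,0,0,0,0,20,0,0,0,0,20,0,0,0,0,20,0,0,0,0,20,0,0,0,0,20,0,0,0,0,20]
}}

```text
time: 20.25
tool_pos: [503.2, 168.3, 23.4]
tcp_rot: [3.141, -0.0, 1.571]
contact_force: [-3.9, -1.1, 15.8]
grip_width: 29.4
finger_force: 30.0
```

Call:
{"op": "step_arm", "data": {
  "deltas": [0,0,1.5,0,45,0,0,0,0,45,0,0,0,0,45,0,0,0,0,45,0,0,10,0,45,0,0,20,0,45,0,0,25,0,45,0,0,25,0,45,0,0,30,0,45,0,0,30,0,45]
}}

```text
time: 21.5
tool_pos: [503.0, 168.2, 164.9]
tcp_rot: [3.141, -0.0, 1.571]
contact_force: [0.4, 0.1, -0.8]
grip_width: 45.4
finger_force: 0.0
```

Call:
{"op": "step_arm", "data": {
  "deltas": [0,-20,0,0,45,0,-35,0,0,45,0,-45,0,0,80,0,-45,0,0,80,0,-45,0,0,80,0,-45,0,0,80,0,-45,0,0,80,0,-35,0,0,80,0,-20,0,0,80,0,0,0,0,80]
}}

```text
time: 22.75
tool_pos: [503.0, -167.4, 163.4]
tcp_rot: [3.141, -0.0, 1.569]
contact_force: [-0.1, 0.4, -0.7]
grip_width: 79.9
finger_force: 0.0
```

```bash
cat > ref.py <<'E'
from h import *
import sys
o=get_obs();print(o["tool_pos"],o["tcp_rot"][2]*57.3)
im=save("top",sys.argv[1])[:,:,::-1]
x0,y0=240,185;w=cv2.resize(im[y0:260,x0:310],None,fx=8,fy=8,interpolation=cv2.INTER_CUBIC)
m=(w.min(2)>188).astype(np.uint8)
for c in cv2.findContours(m,0,1)[0]:
    if cv2.contourArea(c)<3000: continue
    px=(c.reshape(-1,2)+.5)/8-.5+[x0,y0]; print(cv2.minAreaRect(onz("top",px,36)[:,:2].astype(np.float32)))
a=im[140:270,120:300];cv2.imwrite("pics/c3.png",cv2.resize(a,None,fx=4,fy=4,interpolation=cv2.INTER_CUBIC))
E
python3 ref.py t3
```

```text
[ 503.04028365 -167.37863164  163.42555024] 89.92459258625611
((507.38494873046875, -40.42786407470703), (58.874839782714844, 57.91765594482422), 78.439453125)
```

View pics/c3.png

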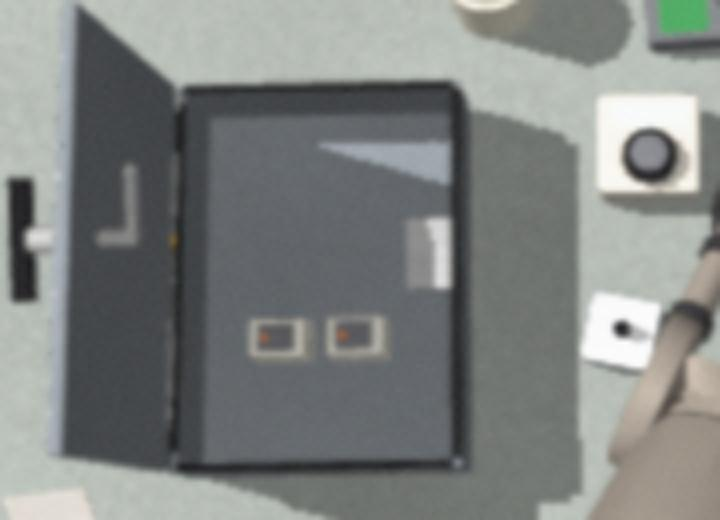

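Both modules stand side by side, at (278,338) and (357,337). The reference is unmoved at about (506,−41), yaw −11.7°.

Call:
{"op": "step_arm", "data": {
  "deltas": [0,15,0,-1.5,84,0,20,0,-1.5,84,0,25,0,-1.5,84,1,25,0,-2,84,1,20,0,-2,84,1,14,0,-2,84,0,7.5,0,-1.2,84,0,0,-20,0,84,0,0,-25,0,84,0,0,-20,0,84]
}}

```text
time: 24.05
tool_pos: [505.7, -39.5, 97.5]
tcp_rot: [-3.141, -0.0, 1.368]
contact_force: [0.4, -0.3, -0.2]
grip_width: 83.7
finger_force: 0.0
```

Call:
{"op": "step_arm", "data": {
  "deltas": [0,0,-20,0,84,0,0,-20,0,84,0,0,-20,0,84,0,0,-15,0,84,0,0,-10,0,84,0,0,-4,0,84,0,0,0,0,84,0,0,0,0,40,0,0,0,0,40,0,0,0,0,40]
}}

```text
time: 25.3
tool_pos: [506.2, -40.3, 9.5]
tcp_rot: [3.141, 0.0, 1.367]
contact_force: [0.4, -0.4, -0.9]
grip_width: 58.7
finger_force: 0.0
```

Call:
{"op": "step_arm", "data": {
  "deltas": [0,0,0,0,40,0,0,0,0,40,0,0,0,0,40,0,0,0,0,40,0,0,0,0,40,0,0,0,0,40,0,0,3,0,40,0,0,6,0,40,0,0,10,0,40,0,0,10,0,40]
}}

```text
time: 26.55
tool_pos: [506.2, -40.3, 39.0]
tcp_rot: [3.141, 0.0, 1.367]
contact_force: [1.4, -0.3, -1.9]
grip_width: 53.7
finger_force: 30.0
```

Call:
{"op": "step_arm", "data": {
  "deltas": [0,0,15,0,40,0,0,20,0,40,0,0,25,0,40,0,0,25,0,40,0,0,20,0,40,0,0,15,0,40,4,12,4,1,40,6,20,0,1,40,8,25,0,1,40,9,28,0,1,40]
}}

```text
time: 27.8
tool_pos: [532.9, 46.2, 161.6]
tcp_rot: [-3.14, -0.0, 1.438]
contact_force: [0.5, -1.5, -2.6]
grip_width: 53.7
finger_force: 30.0
```

Call:
{"op": "step_arm", "data": {
  "deltas": [9,30,0,1.2,40,9,30,0,1.2,40,9,30,0,1.2,40,9,28,0,1.2,40,8,24,0,1.2,40,6,16,0,1.2,40,5,12.5,0,0.5,40,0,0,0,0,40,0,0,0,0,40,0,0,0,0,40]
}}

```text
time: 29.05
tool_pos: [588.0, 214.5, 162.3]
tcp_rot: [-3.142, 0.0, 1.57]
contact_force: [1.0, 1.1, -3.3]
grip_width: 53.7
finger_force: 30.0
```

Call:
{"op": "step_arm", "data": {
  "deltas": [0,0,-15,0,40,0,0,-20,0,40,0,0,-25,0,40,0,0,-25,0,40,0,0,-20,0,40,0,0,-15,0,40,0,0,-10,0,40,0,0,-7,0,40,0,0,-4,0,40,0,0,0,0,40]
}}

```text
time: 30.3
tool_pos: [588.2, 215.3, 21.3]
tcp_rot: [3.141, -0.0, 1.571]
contact_force: [0.2, -0.0, -2.0]
grip_width: 53.8
finger_force: 30.0
```

Call:
{"op": "step_arm", "data": {
  "deltas": [0,0,-2,0,40,0,0,-1,0,40,0,0,-1,0,40,0,0,-0.7,0,40,0,0,-0.5,0,40,0,0,0,0,40,0,0,0,0,40,0,0,0,0,40,0,0,0,0,40,0,0,0,0,40]
}}

```text
time: 31.55
tool_pos: [588.1, 215.2, 16.0]
tcp_rot: [3.142, 0.0, 1.571]
contact_force: [0.0, -0.0, -3.0]
grip_width: 53.7
finger_force: 30.0
```

Call:
{"op": "step_arm", "data": {
  "deltas": [0,0,-0.7,0,40,0,0,-0.5,0,40,0,0,0,0,40,0,0,0,0,40,0,0,0,0,40,0,0,0,0,40,0,0,0,0,40,0,0,0,0,40,0,0,0,0,40,0,0,0,0,40]
}}

```text
time: 32.8
tool_pos: [588.2, 215.2, 15.5]
tcp_rot: [3.141, -0.0, 1.571]
contact_force: [-1.8, -0.7, 6.3]
grip_width: 53.8
finger_force: 30.0
```

Down, with 6 N from the floor. I release and rise, then back away toward −y to look.

Call:
{"op": "step_arm", "data": {
  "deltas": [0,0,0.5,0,68,0,0,0,0,68,0,0,0,0,68,0,0,0,0,68,0,0,10,0,68,0,0,20,0,68,0,0,25,0,68,0,0,30,0,68,0,0,30,0,68,0,0,35,0,68]
}}

```text
time: 34.05
tool_pos: [587.8, 215.2, 166.8]
tcp_rot: [3.142, 0.0, 1.571]
contact_force: [-0.0, 0.0, -0.3]
grip_width: 68.5
finger_force: 0.0
```

Call:
{"op": "step_arm", "data": {
  "deltas": [-5,-25,20,0,68,-5,-35,20,0,68,-5,-35,20,0,68,-5,-35,20,0,40,-5,-35,20,0,20,-5,-35,20,0,0,-5,-30,10,0,0,-5,-20,10,0,0,-5,-10,10,0,0,0,0,0,0,0]
}}

```text
time: 35.3
tool_pos: [543.1, -45.0, 316.6]
tcp_rot: [3.139, 0.0, 1.57]
contact_force: [-0.4, -0.3, -0.5]
grip_width: 3.2
finger_force: 0.0
```

```bash
python3 ref.py t4; python3 - <<'E'
from h import *
# predicted handle bar for lid angles (bar at 163 along lid, 42 out); chamber centre (546,189), hinge y=299,z=90
for a in (1.5,1.6,1.65,1.7,1.8):
    y=299-163*np.cos(a)+42*np.sin(a); z=90+163*np.sin(a)+42*np.cos(a)
    ye=299-220*np.cos(a); ze=90+220*np.sin(a)
    print(a,round(y),round(z),proj("top",[[546,y,z],[546-42,y,z],[546+42,y,z],[396,ye,ze],[696,ye,ze]]).round(1).tolist(), ye.round(),ze.round())
E
```

```text
[543.12457083 -44.98664684 316.57622817] 89.97797917411555
((579.3789672851562, -18.400733947753906), (88.91230773925781, 39.32331466674805), 61.798763275146484)
1.5 329 256 [[136.4, 199.5], [135.9, 214.9], [136.9, 184.3], [145.8, 253.7], [149.3, 139.8]] 283.0 309.0
1.6 346 252 [[130.8, 199.9], [130.3, 215.2], [131.4, 184.7], [137.1, 253.8], [141.0, 139.9]] 305.0 310.0
1.65 354 249 [[128.2, 200.1], [127.6, 215.4], [128.8, 185.0], [132.9, 253.9], [136.9, 140.0]] 316.0 309.0
1.7 362 246 [[125.7, 200.3], [125.1, 215.6], [126.3, 185.2], [128.7, 254.0], [132.9, 140.2]] 327.0 308.0
1.8 377 239 [[121.0, 200.9], [120.4, 216.0], [121.6, 185.9], [120.8, 254.3], [125.3, 140.8]] 349.0 304.0
```

View pics/c3.png

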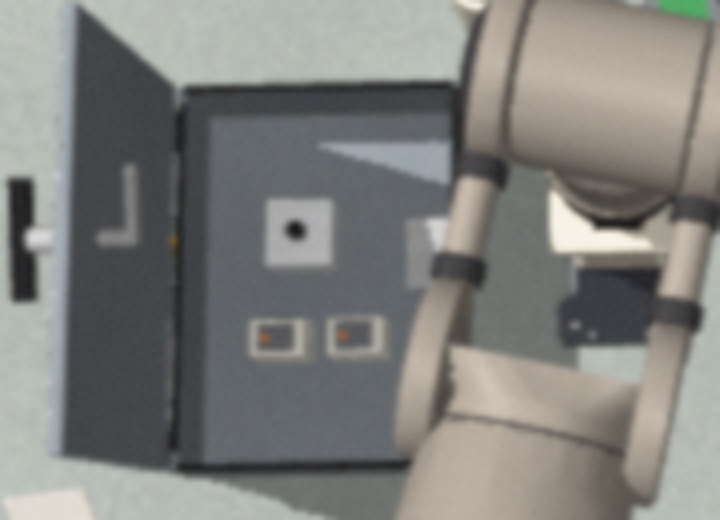

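All three parts are on the chamber floor, with the reference at (298,232) and the modules at (278,338) and (357,337). The lid stands at about 1.65–1.7 rad. Next I go over the lid to its outer side, at x=455 beside the handle.

Call:
{"op": "step_arm", "data": {
  "deltas": [-8,15,15,0,0,-10,30,15,0,0,-10,45,10,0,0,-10,50,5,0,0,-10,55,0,0,0,-10,55,0,0,0,-10,55,0,0,0,-10,50,0,0,0,-10,40,0,0,0,0,25,0,0,0]
}}

```text
time: 36.6
tool_pos: [452.4, 378.5, 361.1]
tcp_rot: [-3.141, -0.001, 1.575]
contact_force: [-0.0, -0.6, -0.3]
grip_width: -0.0
finger_force: 0.0
```

Call:
{"op": "step_arm", "data": {
  "deltas": [0,0,0,0,0,0,0,0,0,0,0,0,-10,0,0,0,0,-15,0,0,0,0,-15,0,0,0,0,-12,0,0,0,0,-6,0,0,0,0,0,0,0,0,0,0,0,0,0,0,0,0,0]
}}

```text
time: 37.85
tool_pos: [455.2, 375.4, 302.8]
tcp_rot: [3.141, -0.0, 1.571]
contact_force: [-1.2, -0.4, -0.4]
grip_width: 0.3
finger_force: 0.0
```

```bash
python3 - <<'E'
from h import *
o=get_obs();print(o["tool_pos"],o["contact_force"])
a=save("top","t5")[100:310,90:340]; b=save("scene","s5")[20:260,220:460]
cv2.imwrite("pics/c5.png",np.hstack([cv2.resize(a,(440,370)),cv2.resize(b,(360,370))])[:,:,::-1])
E
```

```text
[455.22262995 375.35957067 302.84349953] [-1.15405049 -0.41181561 -0.35438698]
```

View pics/c5.png

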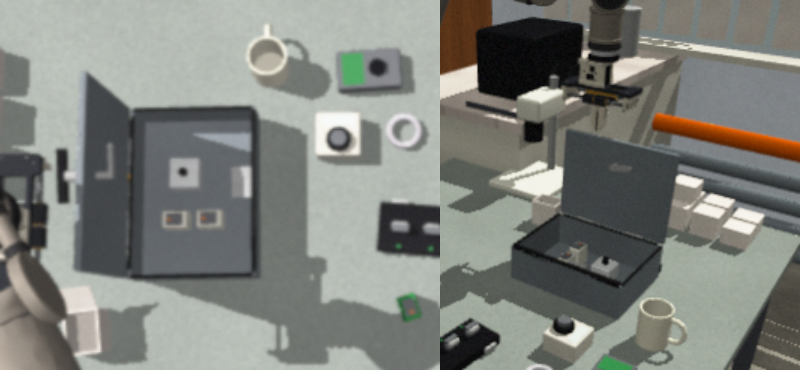

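The gripper is behind the lid, at (20,215) left and (605,95) right. I lower a bit and push.

Call:
{"op": "step_arm", "data": {
  "deltas": [0,0,-8,0,0,0,0,-7,0,0,0,-6,0,0,0,0,-6,0,0,0,0,-6,0,0,0,0,-6,0,0,0,0,-6,0,0,0,0,-6,0,0,0,0,-6,0,0,0,0,0,0,0,0]
}}

```text
time: 39.2
tool_pos: [455.1, 333.0, 287.5]
tcp_rot: [3.141, -0.0, 1.571]
contact_force: [-0.5, -0.4, 0.2]
grip_width: 0.4
finger_force: 0.1
```

Call:
{"op": "step_arm", "data": {
  "deltas": [0,-6,0,0,0,0,-6,0,0,0,0,-6,0,0,0,0,-6,0,0,0,0,-6,0,0,0,0,-6,0,0,0,0,-6,0,0,0,0,-6,0,0,0,0,-6,0,0,0,0,0,0,0,0]
}}

```text
time: 40.45
tool_pos: [454.8, 278.3, 287.0]
tcp_rot: [-3.14, 0.002, 1.571]
contact_force: [0.1, 1.1, -1.1]
grip_width: 0.4
finger_force: 0.4
```

```bash
python3 - <<'E'
from h import *
o=get_obs();print(o["tool_pos"],o["contact_force"],o["moment"])
a=save("top","t6")[100:310,90:340]; b=save("scene","s6")[20:260,220:460]
cv2.imwrite("pics/c6.png",np.hstack([cv2.resize(a,(440,370)),cv2.resize(b,(360,370))])[:,:,::-1])
E
```

```text
[454.76515891 278.31584984 286.95640013] [ 0.06239654  1.07044308 -1.07371494] [ 0.1011383  -0.07901812 -0.0514154 ]
```

View pics/c6.png

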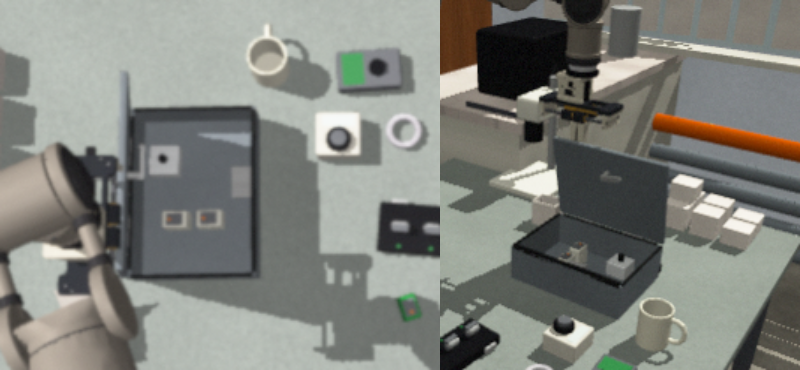

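The lid is following, at about 1.36 rad. The reference got nudged to (163,160), still inside the chamber and flat. I continue along the arc.

Call:
{"op": "step_arm", "data": {
  "deltas": [0,-11,0,0,0,0,-11,0,0,0,0,-10,-1.5,0,0,0,-12.5,-5,0,0,0,-12.5,-5.5,0,0,0,-12.5,-6,0,0,0,-8.5,-5.5,0,0,0,-8.5,-6,0,0,0,-8.5,-6,0,0,0,-8,-6,0,0]
}}

```text
time: 41.8
tool_pos: [455.0, 175.8, 245.3]
tcp_rot: [-3.142, -0.0, 1.571]
contact_force: [-0.2, 2.5, -0.2]
grip_width: 0.6
finger_force: 1.2
```

Call:
{"op": "step_arm", "data": {
  "deltas": [0,-7.5,-7,0,0,0,-7,-7.5,0,0,0,-7,-7.5,0,0,0,-6.7,-7.7,0,0,0,-5.7,-8.5,0,0,0,-5.5,-8.7,0,0,0,-5.3,-8.8,0,0,0,-5.2,-8.8,0,0,0,0,0,0,0,0,0,0,0,0]
}}

```text
time: 43.05
tool_pos: [455.1, 126.2, 181.3]
tcp_rot: [-3.142, 0.0, 1.571]
contact_force: [-0.2, 0.3, 0.4]
grip_width: 0.1
finger_force: 0.0
```

Call:
{"op": "step_arm", "data": {
  "deltas": [0,-4,-8,0,0,0,-4,-9,0,0,0,-3,-9,0,0,0,-3,-9,0,0,0,-2,-8,0,0,0,-2,-8,0,0,0,-2,-7,0,0,0,-1,-5,0,0,0,0,-3,0,0,0,0,0,0,0]
}}

```text
time: 44.3
tool_pos: [454.9, 105.3, 115.1]
tcp_rot: [-3.141, 0.0, 1.571]
contact_force: [0.5, 0.6, -0.0]
grip_width: 0.4
finger_force: 0.0
```

Call:
{"op": "step_arm", "data": {
  "deltas": [0,0,-2,0,0,0,0,-2,0,0,0,0,-2,0,0,0,0,-1.5,0,0,0,0,-1,0,0,0,0,-1,0,0,0,0,0,0,0,0,0,0,0,0,0,0,0,0,0,0,0,0,0,0]
}}

```text
time: 45.55
tool_pos: [455.2, 105.3, 106.0]
tcp_rot: [3.141, 0.0, 1.571]
contact_force: [-0.8, -3.1, 5.6]
grip_width: 0.6
finger_force: 2.6
```

```bash
python3 - <<'E'
from h import *
o=get_obs();print(o["tool_pos"],o["contact_force"],o["moment"])
a=save("top","t7")[100:310,90:340]; b=save("scene","s7")[80:260,240:420]
cv2.imwrite("pics/c7.png",np.hstack([cv2.resize(a,(440,370)),cv2.resize(b,(360,370))])[:,:,::-1])
E
```

```text
[455.17555057 105.26819741 105.98328982] [-0.76579809 -3.06463233  5.58578261] [-0.47155919 -0.01590689 -0.01592742]
```

View pics/c7.png

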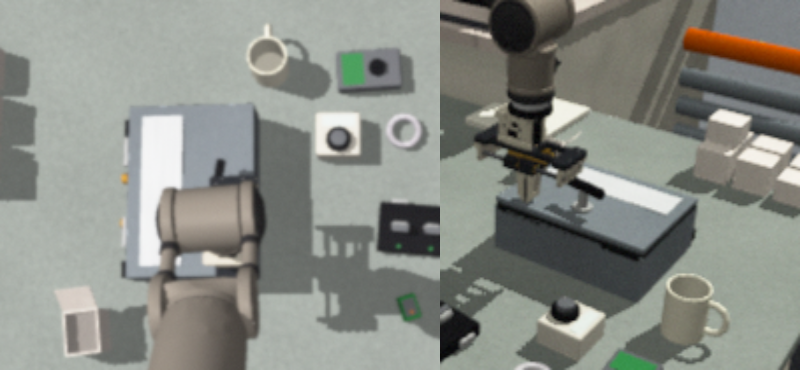

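The lid is shut: contact at z=106 gives about 0.02 rad, and the handle bar runs roughly along x. I press a little, then lift off to measure the bar.

Call:
{"op": "step_arm", "data": {
  "deltas": [0,0,-1,0,0,0,0,-1,0,0,0,0,0,0,0,0,0,0,0,0,0,0,10,0,0,0,0,20,0,0,0,0,30,0,0,0,0,30,0,0,0,0,20,0,0,0,-20,10,5,30]
}}

```text
time: 46.9
tool_pos: [455.3, 86.2, 225.1]
tcp_rot: [3.14, -0.001, 1.662]
contact_force: [0.2, -0.4, -1.2]
grip_width: 6.8
finger_force: 0.0
```

Call:
{"op": "step_arm", "data": {
  "deltas": [0,-20,0,9,60,0,-25,0,9,60,0,-25,0,9,60,0,-25,0,9,60,0,-25,0,9,60,0,-25,0,9,60,0,-25,0,9,60,0,-20,0,9,60,0,-10,0,9,60,0,0,0,4,60]
}}

```text
time: 48.15
tool_pos: [455.0, -115.0, 223.7]
tcp_rot: [3.141, -0.0, -3.139]
contact_force: [0.0, 0.4, -0.8]
grip_width: 59.8
finger_force: 0.0
```

```bash
python3 - <<'E'
from h import *
o=get_obs();print(o["tool_pos"],o["tcp_rot"][2]*57.3)
x0,y0=120,130
im=save("top","t8")[:,:,::-1][y0:270,x0:270]; g=cv2.resize(im,None,fx=4,fy=4,interpolation=cv2.INTER_CUBIC)
cv2.imwrite("pics/c8.png",g)
m=(g.max(2)<60).astype(np.uint8)
for c in cv2.findContours(m,0,1)[0]:
    if cv2.contourArea(c)<150: continue
    px=(c.reshape(-1,2)+.5)/4-.5+[x0,y0]
    print(c.reshape(-1,2).mean(0).round(),cv2.minAreaRect(onz("top",px,155)[:,:2].astype(np.float32)))
E
```

```text
[ 454.98192425 -115.03764639  223.72374264] -179.87292112373163
[463. 357.] ((502.5667419433594, 71.36911010742188), (1.460683822631836, 100.96310424804688), 89.93963623046875)
[373. 298.] ((546.7830810546875, 135.82345581054688), (12.30135440826416, 79.64653015136719), 80.14183807373047)
```

View pics/c8.png

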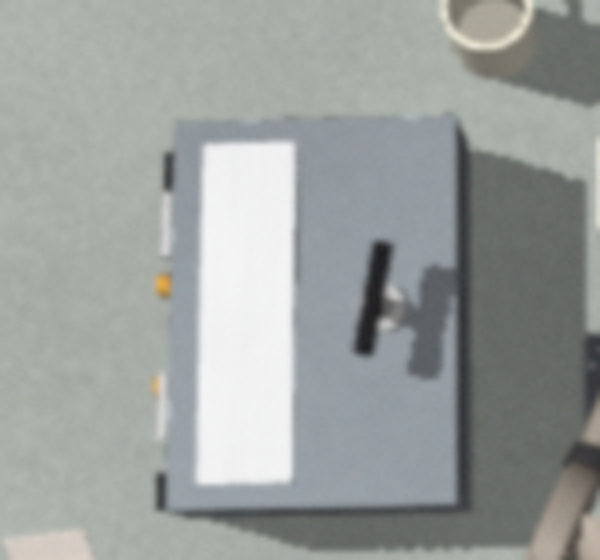

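The bar's centre is at (546.8,135.8), already turned about 10° clockwise, and the lid is flat. I align to yaw 170° and descend on it.

Call:
{"op": "step_arm", "data": {
  "deltas": [8,20,0,-1,60,11,30,0,-1,60,12,35,0,-1,60,13,40,0,-1,60,13,40,0,-2,60,13,38,0,-2,60,12,28,0,-2,60,10,20,0,0,60,0,0,0,0,60,0,0,-10,0,60]
}}

```text
time: 49.45
tool_pos: [547.0, 136.1, 213.9]
tcp_rot: [3.141, 0.001, 2.967]
contact_force: [0.1, -1.4, 0.1]
grip_width: 59.8
finger_force: 0.0
```

Call:
{"op": "step_arm", "data": {
  "deltas": [0,0,-20,0,60,0,0,-20,0,60,0,0,-20,0,60,0,0,-15,0,60,0,0,-8,0,60,0,0,-3,0,60,0,0,0,0,60,0,0,0,0,5,0,0,0,0,5,0,0,0,0,5]
}}

```text
time: 50.7
tool_pos: [547.2, 136.4, 128.1]
tcp_rot: [3.141, 0.0, 2.967]
contact_force: [0.2, 0.4, 0.1]
grip_width: 34.3
finger_force: 0.0
```

Call:
{"op": "step_arm", "data": {
  "deltas": [0,0,0,0,5,0,0,0,0,5,0,0,0,0,5,0,0,0,0,5,0,0,0,0,5,0,0,0,0,5,0,0,0,0,5,0,0,0,0,5,0,0,0,0,5,0,0,0,0,5]
}}

```text
time: 51.95
tool_pos: [547.7, 139.7, 128.0]
tcp_rot: [3.136, 0.001, 2.967]
contact_force: [2.9, 14.0, -2.3]
grip_width: 16.7
finger_force: 30.0
```

Call:
{"op": "step_arm", "data": {
  "deltas": [0,1.5,0,0,5,0,1.5,0,0,5,0,1.5,0,0,5,0,0,0,0,5,0,0,0,0,5,0,0,0,0,5,0,0,0,0,5,0,0,0,0,5,0,0,0,0,5,0,0,0,0,5]
}}

```text
time: 53.2
tool_pos: [547.6, 140.0, 128.0]
tcp_rot: [-3.141, 0.001, 2.967]
contact_force: [3.5, -4.2, -0.6]
grip_width: 16.9
finger_force: 30.0
```

```bash
python3 - <<'E'
from h import *
o=get_obs();print(o["tool_pos"],o["contact_force"],o["moment"],o["grip_width"])
a=save("scene","s8")[100:240,250:410]
cv2.imwrite("pics/c9.png",cv2.resize(a,None,fx=4.5,fy=4.2,interpolation=cv2.INTER_CUBIC)[:,:,::-1])
E
```

```text
[547.64680958 140.04732603 127.98067697] [ 3.48172286 -4.16466986 -0.64441237] [-0.59198856 -0.83284023  0.00220027] 16.85842005731867
```

View pics/c9.png

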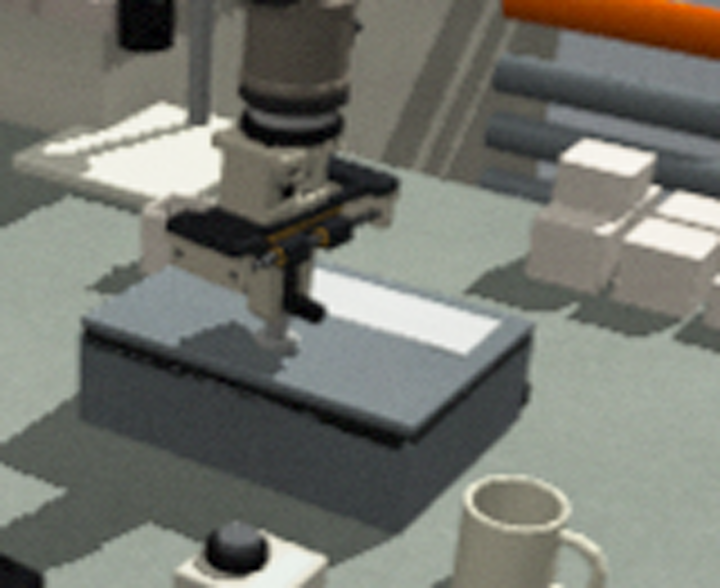

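The width of 16.8 mm suggests the pads are on the shaft below the bar. I'll re-grip about 11 mm higher.

Call:
{"op": "step_arm", "data": {
  "deltas": [0,-1,0,0,30,0,0,0,0,30,0,0,0,0,30,0,0,5,0,30,0,0,6,0,30,0,0,0,0,30,0,0,0,0,5,0,0,0,0,5,0,0,0,0,5,0,0,0,0,5]
}}

```text
time: 54.5
tool_pos: [547.0, 140.1, 138.8]
tcp_rot: [3.141, -0.0, 2.967]
contact_force: [-0.5, 2.1, -0.2]
grip_width: 14.5
finger_force: 30.0
```

Call:
{"op": "step_arm", "data": {
  "deltas": [0,0,0,0,5,0,0,0,0,5,0,0,0,0,5,0,0,0,0,5,0,0,0,0,5,0,0,0,0,5,0,0,0,0,5,0,0,0,0,5,0,0,0,0,5,0,0,0,0,5]
}}

```text
time: 55.75
tool_pos: [547.0, 140.0, 138.8]
tcp_rot: [3.141, -0.0, 2.967]
contact_force: [-0.2, 5.1, -1.8]
grip_width: 14.7
finger_force: 30.0
```

Call:
{"op": "step_arm", "data": {
  "deltas": [0,1,0,-3,5,0,0,0,-4,5,0,0,-0.3,-4,5,0,0,-0.3,-4,5,0,0,-0.3,-4,5,0,0,-0.3,-4,5,0,0,-0.3,-4,5,0,0,-0.3,-4,5,0,0,-0.3,-4,5,0,0,0,0,5]
}}

```text
time: 57.0
tool_pos: [547.3, 140.4, 138.3]
tcp_rot: [3.141, 0.002, 2.356]
contact_force: [-3.1, 2.0, 9.2]
grip_width: 14.9
finger_force: 30.0
```

```bash
python3 - <<'E'
from h import *
o=get_obs();print(o["tool_pos"],o["contact_force"],o["moment"],o["grip_width"])
E
```

```text
[547.29894722 140.39388856 138.3329342 ] [-3.14052111  1.97936673  9.16156691] [0.36762359 0.44659226 0.01231664] 14.9351060338578
```

Call:
{"op": "step_arm", "data": {
  "deltas": [0,0,0,-4,5,0,0,0,-4,5,0,0,0,-4,5,0,0,0,-4,5,0,0,0,-4,5,0,0,0,-4,5,0,0,0,-4,5,0,0,0,-4,5,0,0,0,-4,5,0,0,0,0,5]
}}

```text
time: 58.25
tool_pos: [547.6, 139.8, 136.7]
tcp_rot: [3.141, 0.002, 1.729]
contact_force: [2.0, -1.7, -2.8]
grip_width: 15.6
finger_force: 30.4
```

```bash
python3 - <<'E'
from h import *
o=get_obs();print(o["tool_pos"],o["contact_force"],o["moment"],o["grip_width"])
E
```

```text
[547.61510599 139.81596963 136.72621705] [ 2.00470505 -1.69680494 -2.83439465] [-0.20018182 -0.58060503  0.25500466] 15.621232816611146
```

Call:
{"op": "step_arm", "data": {
  "deltas": [0,0,0,-2,5,0,0,0,-2,5,0,0,0,-2,5,0,0,0,-2,5,0,0,0,0,5,0,0,0,0,5,0,0,0,0,5,0,0,0,0,5,0,0,0,0,5,0,0,0,0,5]
}}

```text
time: 59.5
tool_pos: [547.6, 139.9, 136.7]
tcp_rot: [3.141, 0.001, 1.587]
contact_force: [3.8, -4.2, -3.8]
grip_width: 15.5
finger_force: 29.7
```

```bash
python3 - <<'E'
from h import *
o=get_obs();print(o["tool_pos"],o["contact_force"],o["moment"],o["grip_width"])
E
```

```text
[547.61995275 139.89217736 136.74088353] [ 3.8257913  -4.16716408 -3.78080731] [-0.63327788 -0.73565599  0.07918992] 15.490414112456124
```

Call:
{"op": "step_arm", "data": {
  "deltas": [0,0,0,-2,5,0,0,0,-2,5,0,0,0,-2,5,0,0,0,-2,5,0,0,0,0,5,0,0,0,0,5,0,0,0,0,5,0,0,0,0,5,0,0,0,0,5,0,0,0,0,5]
}}

```text
time: 60.75
tool_pos: [547.6, 140.2, 136.8]
tcp_rot: [3.14, 0.001, 1.45]
contact_force: [4.2, -3.2, -3.9]
grip_width: 17.4
finger_force: 35.3
```

```bash
python3 - <<'E'
from h import *
o=get_obs();print(o["tool_pos"],o["contact_force"],o["moment"],o["grip_width"])
E
```

```text
[547.58995159 140.17182109 136.76092938] [ 4.15608369 -3.24437917 -3.89984703] [-0.51612715 -0.84583263  0.87182894] 17.44306636571004
```

The hard stop is reached (0.87 N m). I open, lift off and check.

Call:
{"op": "step_arm", "data": {
  "deltas": [0,0,0,0,40,0,0,0,0,40,0,0,0,0,40,0,0,0,0,40,0,0,10,0,40,0,0,20,0,40,0,0,25,0,40,0,0,25,0,20,0,0,20,0,0,0,0,10,0,0]
}}

```text
time: 62.0
tool_pos: [547.4, 140.9, 248.6]
tcp_rot: [3.139, -0.001, 1.449]
contact_force: [0.9, -0.4, -0.3]
grip_width: 14.3
finger_force: 0.0
```

Call:
{"op": "step_arm", "data": {
  "deltas": [-10,-25,0,0,0,-10,-30,0,0,0,-12,-30,0,0,0,-12,-30,0,0,0,-12,-35,0,0,0,-12,-35,0,0,0,-12,-35,0,0,0,-10,-30,0,0,0,-10,-20,0,0,0,0,0,0,0,0]
}}

```text
time: 63.25
tool_pos: [446.5, -130.1, 246.7]
tcp_rot: [-3.141, -0.0, 1.446]
contact_force: [0.7, 0.9, 0.4]
grip_width: 0.3
finger_force: 0.0
```

```bash
python3 - <<'E'
from h import *
o=get_obs();print(o["tool_pos"],o["tcp_rot"][2]*57.3)
t=save("top","t9")[:,:,::-1]; s=save("scene","s9")[:,:,::-1]
def blob(im,x0,y0,x1,y1,th,amin=150):
    g=cv2.resize(im[y0:y1,x0:x1],None,fx=4,fy=4,interpolation=cv2.INTER_CUBIC); m=(g.max(2)<th).astype(np.uint8); out=[]
    for c in cv2.findContours(m,0,1)[0]:
        if cv2.contourArea(c)>amin: out.append((c.reshape(-1,2)+.5)/4-.5+[x0,y0])
    return out
for p in blob(t,120,130,270,270,60): print("top bar?",cv2.minAreaRect(onz("top",p,152)[:,:2].astype(np.float32)))
for p in blob(t,265,160,300,195,110): r=cv2.minEnclosingCircle(p.astype(np.float32)); print("top btn",r,onz("top",[r[0]],65))
for p in blob(s,280,210,330,260,60): print("scene btn",cv2.boundingRect(p.astype(np.float32)),p.mean(0))
A=cv2.resize(t[130:270,130:320],(430,317),interpolation=cv2.INTER_CUBIC);B=cv2.resize(s[140:280,250:400],(340,317),interpolation=cv2.INTER_CUBIC)
cv2.imwrite("pics/c10.png",np.hstack([A,B]))
E
```

```text
[ 446.51826619 -130.10118548  246.69725243] 82.88044777963395
top bar? ((545.8961791992188, 136.6796417236328), (12.542863845825195, 78.31551361083984), 9.159480094909668)
top btn ((282.2267761230469, 178.74984741210938), 6.915813446044922) [[639.09091366 -67.09896369  65.        ]]
top btn ((285.75, 179.375), 16.901004791259766) [[636.8800884  -78.12309434  65.        ]]
scene btn (295, 226, 14, 11) [301.71052632 231.56907895]
```

View pics/c10.png

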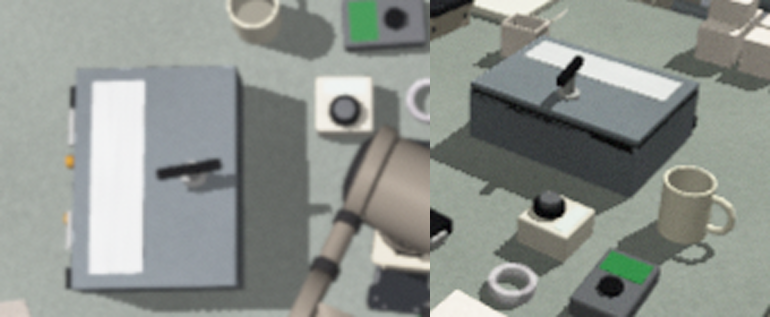

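The bar now lies across the lid at about 81–83° clockwise, and the lid is flat all round. The button is at about (640,−66.5), at (345,108) left and (550,207) right. Next I press it.

Call:
{"op": "step_arm", "data": {
  "deltas": [15,5,0,0,0,22,7,0,0,0,26,8,-10,0,0,26,8.5,-20,0,0,26,8.5,-20,0,0,26,8.5,-20,0,0,24,8,-20,0,0,17,6,-20,0,0,11.5,4,-15,0,0,0,0,-10,0,0]
}}

```text
time: 64.6
tool_pos: [641.1, -64.5, 110.4]
tcp_rot: [-3.141, -0.0, 1.45]
contact_force: [-1.1, -0.6, -0.0]
grip_width: 0.3
finger_force: 0.0
```

```bash
python3 - <<'E'
from h import *
for p in ((301.7,231.6),(301.7,228)):
    print(tri(p,(282.2,178.7)))
print(get_obs()["tool_pos"])
E
```

```text
(array([641.4671411 , -67.80830638,  50.82166819]), np.float64(2.385589673904698))
(array([639.37435306, -67.20812353,  63.35712876]), np.float64(0.6057004858059483))
[641.09328492 -64.49782935 110.4051491 ]
```

Call:
{"op": "step_arm", "data": {
  "deltas": [-1,-2,-10,0,0,0,0,-10,0,0,0,0,-8,0,0,0,0,-5,0,0,0,0,-3,0,0,0,0,-3,0,0,0,0,-2,0,0,0,0,-1,0,0,0,0,0,0,0,0,0,0,0,0]
}}

```text
time: 65.85
tool_pos: [639.6, -67.7, 69.8]
tcp_rot: [3.141, 0.0, 1.449]
contact_force: [-0.5, -0.6, -0.1]
grip_width: 0.3
finger_force: 0.0
```

Call:
{"op": "step_arm", "data": {
  "deltas": [0,0,-1.5,0,0,0,0,-1.5,0,0,0,0,-1.5,0,0,0,0,-1.5,0,0,0,0,-1,0,0,0,0,-1,0,0,0,0,0,0,0,0,0,0,0,0,0,0,0,0,0,0,0,0,0,0]
}}

```text
time: 67.1
tool_pos: [639.6, -67.7, 61.8]
tcp_rot: [3.141, 0.0, 1.449]
contact_force: [-1.7, 1.2, 4.2]
grip_width: 0.6
finger_force: 2.2
```

Call:
{"op": "step_arm", "data": {
  "deltas": [0,0,-1,0,0,0,0,-1,0,0,0,0,-1,0,0,0,0,-1,0,0,0,0,0,0,0,0,0,0,0,0,0,0,0,0,0,0,0,0,0,0,0,0,0,0,0,0,0,0,0,0]
}}

```text
time: 68.35
tool_pos: [639.8, -67.7, 60.9]
tcp_rot: [3.14, 0.0, 1.449]
contact_force: [-8.1, 2.1, 22.8]
grip_width: 0.5
finger_force: 11.7
```

Call:
{"op": "step_arm", "data": {
  "deltas": [0,0,2,0,0,0,0,2,0,0,0,0,1,0,0,0,0,0,0,0,0,0,0,0,0,0,0,0,0,0,0,0,0,0,0,0,0,0,0,0,0,0,0,0,0,0,0,0,0,0]
}}

```text
time: 69.6
tool_pos: [639.6, -67.7, 62.8]
tcp_rot: [3.141, 0.0, 1.449]
contact_force: [-0.1, -0.5, 4.4]
grip_width: 0.4
finger_force: 2.0
```

The force stays springy (about 4.4 N at 62.8, stiff at 60.9), so that was a full press of the button. I retreat.

Call:
{"op": "step_arm", "data": {
  "deltas": [0,0,2,0,0,0,0,5,0,0,0,0,15,0,0,0,0,25,0,0,0,0,30,0,0,0,0,30,0,0,-20,-10,20,0,0,-40,-20,0,0,0,-40,-20,0,0,0,-20,-10,0,0,0]
}}

```text
time: 70.85
tool_pos: [517.6, -128.3, 190.7]
tcp_rot: [-3.142, 0.0, 1.448]
contact_force: [-0.2, 0.6, 0.8]
grip_width: 0.4
finger_force: 0.0
```

Call:
{"op": "step_arm", "data": {
  "deltas": [-30,-20,0,0,0,-30,-20,0,0,0,-20,-20,0,0,0,0,0,0,0,0,0,0,0,0,0,0,0,0,0,0,0,0,0,0,0,0,0,0,0,0,0,0,0,0,0,0,0,0,0,0]
}}

```text
time: 72.1
tool_pos: [439.6, -187.6, 189.7]
tcp_rot: [3.142, 0.0, 1.449]
contact_force: [0.2, 0.8, -0.4]
grip_width: 0.2
finger_force: 0.0
```

```bash
python3 - <<'E'
from h import *
o=get_obs();print(o["tool_pos"],o["contact_force"])
t=save("top","t10")[:,:,::-1]; s=save("scene","s10")[:,:,::-1]
A=cv2.resize(t[80:300,30:450],(800,420),interpolation=cv2.INTER_CUBIC)
cv2.imwrite("pics/c11.png",np.vstack([A[:300],np.hstack([cv2.resize(s[140:280,130:400],(580,300),interpolation=cv2.INTER_CUBIC),np.zeros((300,220,3),np.uint8)])]))
E
```

```text
[ 439.5884888  -187.63041057  189.72851059] [ 0.24053445  0.76189652 -0.39461024]
```

View pics/c11.png

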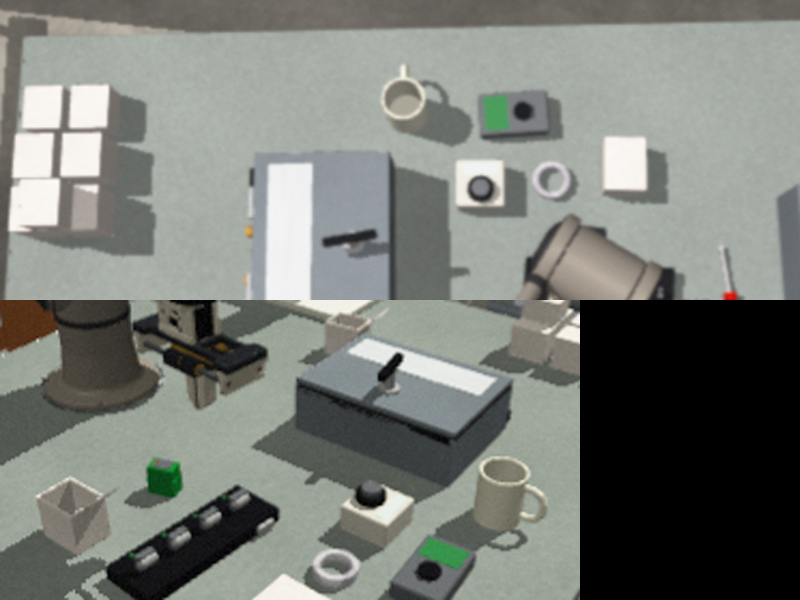

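The dock is empty, with four bare tongues at (145–240, 495–560). The lid is latched, with the bar at (350,238), and the bystanders have not moved. Handing in.

```bash
python3 -c "
from plant import *
print(close_job())"
```

```text
the job is handed in; nothing more can be done
None
```

I set both modules and the reference unit on the chamber floor, shut the lid, turned the latch clockwise to its stop, then pressed start and handed the job in; no verdict came back.

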